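Shut and lock the pen case on the craft stall

ROBOT

A 6-joint arm with a two-finger parallel gripper is mounted at the origin on the work surface. World frame = base frame: x ahead of the robot, y to its left, z up, the work surface at z = 0. Lengths are in mm, angles in rad, forces in N, time in s.
With the tool pointing down it reaches from about 425 to 950 mm from the base axis. Payload 14.7 kg.
Tool frame: the origin (TCP) lies where the fingers leave the gripper's body, on its centre line; the fingertips stand robot.tips_ahead ahead of it and the grasp point (between the pads) lies 54 mm ahead of it (robot.tips_ahead is the distance from the TCP to the fingertips, in mm); z points along the fingers, y is the direction in which the jaws open and shut (so a half turn about z gives the same grasp; the last joint's range is limited). The gripper opens to 85 mm and grips with 20 to 120 N. Pads are 22 mm wide; open, the fingers measure 114 mm over their backs; the gripper's body (76 mm by 85 mm) begins 54 mm behind the grasp point. The pads swing forward as they close: fully open they stand 13 mm farther back than shut.
Start: joints at [-1.25, 0.48, 1.596, -0, 1.065, -0.047], TCP at [233.732, -606.517, 303.897] pointing down, gripper open.
Joint ranges: [-2.75, 2.75], [-0.82, 2.05], [0.23, 2.67], [-1.56, 4.7], [0.09, 2.69], [-2.92, 2.92]. Speed limits (rad/s): [1.89, 1.89, 2.39, 3.01, 3.01, 3.01].

INTERFACE

Orientations are given as [roll, pitch, yaw] about the fixed x, y, z axes, in that order (R = Rz(yaw) Ry(pitch) Rx(roll)).
In Python, from cell import robot gives the robot as it stands.
- The arm moves only by the tool apply_moves, never from a script. Its argument "deltas" is one flat list of numbers, 7 for each row, row after row: the turn, a rotation vector about the tool's x, y, z in units of 8 degrees (1.0 is 8 degrees), then the shift along the tool's x, y, z in units of 25 mm (1.0 is 25 mm), then the finger opening in mm, from 0 to 85.4. In form: [rx, ry, rz, x, y, z, claw, rx, ry, rz, x, y, z, claw, ...]. A call has 1 to 10 rows; each row is the pose to reach, as a shift and turn from the pose measured when the call began, along the tool's axes at that moment; what a row does not reach only later rows make up. A row lasts 1/10 s, in which the tool goes at most 50 mm and 8.59 degrees, less where a joint would pass 70% of its speed; a pose out of reach is approached as far as the arm can. A call with a gripper value outside its range is refused whole. The fingers move at their own pace and stop on an object; "grip_force" is the grip in N (left out, the last holds). Time passes only in rows, so rows that repeat a pose let the fingers close. It gives the time, the measured TCP pose, the force and the opening at its end, in the units of the state.
- robot.get_obs(): the state, without advancing time (a new reading comes with each control period).
- robot.grab_frame(name): name is "scene" or "top" or "wrist"; returns the picture (480x640x3 uint8, blue, green, red); there is no depth.
- robot.get_calibration(name): a dict with "camera_matrix" (3x3 intrinsics, pixels), "extrinsics" (4x4, takes a point from camera to world coordinates). Camera axes: x right, y down, z forward; pixel columns grow to the right and rows downward; lengths in mm; the calibration is good to about 2 mm. A picture is of the moment at which its call begins: read the wrist's pose just before it. get_calibration takes no time and is no camera call; for the wrist camera it gives the pose at the moment of the call.
- robot.close_job(): hands the job in, once; it reports no verdict.
Trained networks look in the newest picture that a camera, given by its name, has taken for a name from the list of things; names that differ only in an ending like _2 or _b are one class to them, and where a whole thing is asked for, a point or a joint stands for the part that bears it (a point fixed in the world has none). Each returns a list of dicts, best first, with "p" (0 to 1); they miss things now and then, are a little off and sometimes report something else, mostly with a low value. They report only what shows in the picture. A call takes as long as a camera call.
- robot.trace(target, camera): "pixels" (480x640 bool, what is visible of it) and "point" ([column, row] in pixels, amid what is visible of it).
The state is a dict: "clock": time; "qpos": joint angles; "qd": joint speeds; "effort": joint torques, N m; "tcp_pos": TCP position; "ee_rot": TCP orientation; "wrist_force": force on the tool from outside, world axes, zero at the start; "ft_torque": the same for the moment, N m; "finger_gap": opening from 0.0 (shut) to 1.0 (fully open).
Only numpy, scipy, OpenCV 4.12 (cv2) and the standard library are available. Lean on these libraries where they do the work, as an engineer would, in place of code of your own. Each camera call takes 0.05 s, during which the arm holds its last target. There are 200 camera calls.

TASK

Close up the wooden pen case on the stall table: first push its lid fully shut from above, then set a fingertip in the slot of the round fastener on the lid and turn it clockwise, seen from above, a quarter turn to its stop, so that the lid is locked. Grasp and lift nothing, and leave the egg, tin, pot and card block beside the case where they stand. Finish with the hand clear.

Things in the scene. Friction and masses are not known exactly. Their poses are not given: they have to be found in the camera images.
- case: Dark wooden case fixed to the table, 260 (its x) x 280 (its y) x 60 mm high without the lid. Origin: centre of its underside, on the table (z = 0). Its x axis points from the front edge (nearest the robot) to the hinge edge; z up. It stands at various places and yaws.
- lid (a joint): Lid hinge angle, rad: 0 fully shut, grows as the front edge rises; starts at 0.25 to 0.60. The lid, a 260 x 280 x 10 mm board, is hinged along the case's far top edge: hinge line along the case's y at x = +130, z = 60 mm (lid's underside) in the case's frame. Stiff, stays where left; 1 to 4 N down at the front edge moves it. Shut, its upper face is 70 mm above the table.
- lid_left (a point): Bare spot on the lid's upper face, 20 mm from its front edge and 100 mm to the case's +y side of the middle: a place to push. Its frame turns with the lid (x along the lid towards the hinge, z out of its upper face).
- lid_right (a point): The same on the case's -y side.
- fastener (a joint): Turn of the fastener, rad: 0 open (slot parallel to the case's front edge), grows clockwise seen from above to its stop at 1.571, locked (slot at right angles to the front edge). Starts at 0 to 0.30. Stiff, 0.2 N m (7 N at 30 mm); stays where left. When locked, a tongue below the lid catches under a keeper in the case, so the lid must be shut first.
- slot_mid (a point): Centre of the slot's floor, on the fastener's axis, which lies 65 mm from the lid's front edge in the middle of its width. y along the slot, z out of the lid; turns with the fastener. Black round rotor, 104 mm across, with one straight slot right across it, 40 mm wide, 18 mm deep; its floor is 4 mm above the lid's face (74 mm above the table when shut), its top 22 mm above it.
- slot_end (a point): Point on the slot's floor 30 mm from the axis, on the half that lies to the case's +y side when open: set the shut fingertips there (or 30 mm the other way) and sweep them round the axis. The slot is wider than the tips, so spinning the hand on the axis does nothing. A fixed steel collar as high as the rotor (108 mm inside, 124 mm outside diameter) surrounds it, so only the slot's walls can be pushed.
- egg: Bystander: loose blue egg ornament on a foot, 58 mm in diameter, 82 mm high, origin under its centre. Leave it.
- tin: Bystander: loose round lidded tin, 70 mm in diameter, 44 mm high, origin under its centre. Leave it.
- cards: Bystander: loose block of cards, 90 x 55 x 34 mm high, origin under its centre. Leave it.
- pot: Bystander: loose ceramic pot, 68 mm in diameter, 85 mm high, origin under its centre. Leave it.

How it is judged (in metres and radians):
On the way, in this order (a step that is already met when the one before it is completed fails the run):
1. the lid is fully shut while the fastener is still open (value of joint lid below 0.03 rad and value of joint fastener below 0.8 rad), for 0.2 s.
2. the fastener is turned to its stop with the lid shut (value of joint lid below 0.03 rad and value of joint fastener above 1.45 rad), for 0.2 s.
At the end, for the whole second after the job is handed in: The lid is shut (within 0.03 rad, 8 mm at its front edge), the fastener is turned clockwise to its stop (over 1.45 of 1.571 rad), and the egg, tin, pot and cards stand within 25 mm of where they were (all of step 2 and distance of each of egg, tin, cards, pot from where it was at the start of the episode below 0.025 m); the robot touches nothing.
It fails at once if the lid is raised instead of pushed shut (value of joint lid above 0.72 rad).
It fails at once if one of the bystanders (egg) is lifted, knocked over or moved over 25 mm (distance of egg from where it was at the start of the episode above 0.025 m or angle between egg's own z axis and vertical above 0.35 rad).
It fails at once if one of the bystanders (tin) is lifted, knocked over or moved over 25 mm (distance of tin from where it was at the start of the episode above 0.025 m or angle between tin's own z axis and vertical above 0.35 rad).
It fails at once if one of the bystanders (cards) is lifted, knocked over or moved over 25 mm (distance of cards from where it was at the start of the episode above 0.025 m or angle between cards's own z axis and vertical above 0.35 rad).
It fails at once if one of the bystanders (pot) is lifted, knocked over or moved over 25 mm (distance of pot from where it was at the start of the episode above 0.025 m or angle between pot's own z axis and vertical above 0.35 rad).
It also fails if it takes over 48 s, if anything falls off the work surface, if the arm or the gripper's body presses on something with over 40 N, if the wrist force passes 120 N, or if a joint passes its speed limit or range.

## Working session

There is one attempt and no reset: what is moved stays moved. The work goes in short steps, Python scripts to look and compute and a tool call to move; the robot and the scene stay as the last step left them, time stands still between calls to the robot, and variables do not carry over. Pictures are saved under pics/ and viewed, about 8 in all and at most 12, crops included, and the job is handed in when it is done.

Besides the shell and the picture viewer there is one more tool, called after ">>>" in YAML: its name, and indented under it one key for each argument. apply_moves: Moves the arm, as the interface text tells. Its arguments: {"type":"object","properties":{"deltas":{"type":"array","items":{"type":"number"}},"grip_force":{"type":"number"}},"required":["deltas"]}

```bash
mkdir -p pics; ls; python3 - <<'E'
from cell import robot
import cv2,numpy as np
o=robot.get_obs();print({k:np.round(v,3).tolist() for k,v in o.items()},robot.tips_ahead)
fs=[]
for c in("scene","top"):
    f=robot.grab_frame(c).copy();k=robot.get_calibration(c)
    print(c,np.round(k["camera_matrix"],1).tolist(),np.round(k["extrinsics"],3).tolist())
    for t in("case","lid","fastener","lid_left","lid_right","slot_mid","slot_end","egg","tin","cards","pot"):
        r=robot.trace(t,c)
        for d in r[:2]:
            print(t,round(float(d["p"]),2),np.round(d["point"],1).tolist(),int(d["pixels"].sum()))
    cv2.imwrite(f"pics/{c}0.png",f)
E
```

```text
pics
{'clock': 0.0, 'qpos': [-1.25, 0.481, 1.597, -0.0, 1.065, -0.047], 'qd': [-0.0, 0.0, 0.001, 0.001, -0.002, 0.001], 'effort': [0.004, -95.065, -43.018, 0.0, 0.012, -0.0], 'tcp_pos': [233.647, -606.205, 303.25], 'ee_rot': [-3.14, -0.0, 0.368], 'wrist_force': [0.372, 1.06, -1.208], 'ft_torque': [-0.005, -0.006, 0.052], 'finger_gap': 1.004} 72.6
scene [[493.3, 0.0, 317.4], [0.0, 493.3, 242.2], [0.0, 0.0, 1.0]] [[-0.405, 0.695, -0.595, 1128.9], [0.914, 0.302, -0.269, 266.021], [-0.007, -0.653, -0.757, 724.543], [0.0, 0.0, 0.0, 1.0]]
case 0.66 [303.3, 219.5] 24996
case 0.65 [315.1, 169.9] 2249
lid 0.69 [300.2, 207.9] 20971
fastener 0.58 [311.5, 168.8] 2312
fastener 0.46 [298.3, 209.3] 20792
lid_left 0.7 [299.5, 211.1] 20846
lid_right 0.67 [298.2, 208.6] 20814
slot_mid 0.67 [312.6, 168.6] 2291
slot_end 0.7 [316.9, 170.8] 2198
egg 0.97 [212.3, 186.3] 513
tin 0.81 [420.4, 234.9] 1040
cards 0.83 [235.2, 166.3] 284
pot 0.89 [399.5, 264.6] 1867
pot 0.51 [419.7, 235.5] 1045
top [[581.2, 0.0, 312.4], [0.0, 581.2, 242.5], [0.0, 0.0, 1.0]] [[0.005, -0.997, 0.078, 523.772], [-1.0, -0.003, 0.024, 20.561], [-0.024, -0.078, -0.997, 962.325], [0.0, 0.0, 0.0, 1.0]]
case 0.81 [352.4, 261.3] 33033
lid 0.77 [357.4, 257.3] 31842
fastener 0.74 [348.3, 292.2] 4259
lid_left 0.63 [358.4, 259.3] 32204
lid_right 0.97 [358.0, 257.9] 31663
slot_mid 0.72 [353.0, 290.7] 4203
slot_end 0.61 [354.6, 289.6] 4318
egg 0.66 [480.7, 266.6] 1129
tin 0.89 [223.1, 304.7] 1533
cards 0.96 [473.4, 345.1] 2315
pot 0.8 [224.6, 240.2] 1573
pot 0.16 [348.9, 289.0] 4293
```

View pics/top0.png

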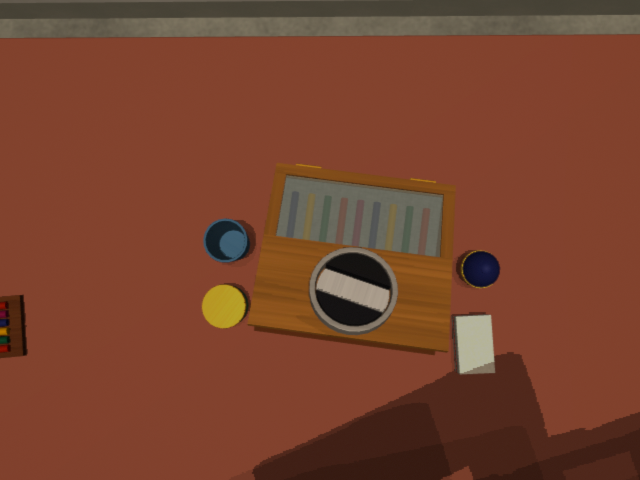

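View pics/scene0.png

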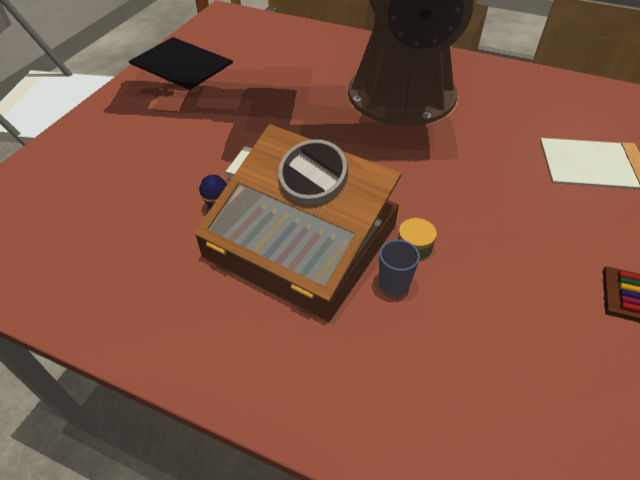

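```bash
cat > h.py <<'E'
import numpy as np
from cell import robot
def W(p,q):  # p=x,y,yaw,lid ; q=(u from hinge, v, height above underside)
    u,v,h=q; a=p[3]; X=130-u*np.cos(a)+h*np.sin(a); Z=60+u*np.sin(a)+h*np.cos(a)
    c,s=np.cos(p[2]),np.sin(p[2]); return np.array([p[0]+c*X-s*v,p[1]+s*X+c*v,Z])
def proj(k,P):
    E=np.linalg.inv(k["extrinsics"]); q=E[:3,:3]@P+E[:3,3]; q=k["camera_matrix"]@q; return q[:2]/q[2]
E
python3 - <<'E'
from h import *
from scipy.optimize import least_squares
import cv2
K={c:robot.get_calibration(c) for c in("top","scene")}
L=[("top",(0,140,10),(277,165)),("top",(0,-140,10),(455,186)),("top",(260,-140,10),(449,347)),("top",(260,140,10),(252,325)),("top",(195,0,32),(353.5,290)),
("scene",(0,-140,10),(202,235)),("scene",(0,140,10),(325,287)),("scene",(260,-140,10),(268,128)),("scene",(260,140,10),(400,178)),("scene",(195,0,32),(313.5,171))]
f=lambda p:np.concatenate([proj(K[c],W(p,q))-m for c,q,m in L])
r=least_squares(f,[500,-30,0,.4],loss="soft_l1")
p=r.x;print(np.round(p,3));print(np.round(f(p).reshape(-1,2),1).tolist())
np.save("p.npy",p)
# slot angle in lid plane (top view ends of the floor strip)
def ray(k,px,phi_h):
    g=lambda uv:proj(k,W(p,(uv[0],uv[1],phi_h)))-px
    return least_squares(g,[195,0]).x
a,b=ray(K["top"],(319,279),14),ray(K["top"],(388,301),14);d=a-b;print(a,b,"fastener",np.arctan2(d[0],d[1]))
for n,q in dict(left=(240,100,10),right=(240,-100,10),axis=(195,0,14)).items(): print(n,W(p,q).round(1), "shut",W([*p[:3],0],q).round(1))
# bystanders in the world at given height
for n,px,h in(("egg",(481,267),50),("tin",(224,306),44),("cards",(474,345),34),("pot",(226,241),85)):
    k=K["top"];E=k["extrinsics"];v=E[:3,:3]@np.linalg.solve(k["camera_matrix"],[*px,1]);print(n,(E[:3,3]+v*(h-E[2,3])/v[2]).round(0))
E
```

```text
[ 5.70439e+02 -2.49340e+01 -1.17000e-01  2.63000e-01]
[[-0.6, -2.6], [0.9, -2.8], [-0.8, 4.1], [-2.1, 1.3], [0.8, 0.0], [-9.7, -1.1], [3.7, 12.9], [0.6, 0.5], [-0.7, -1.6], [-1.8, -0.5]]
[180.1334554   51.44542704] [200.11936678 -50.27391088] fastener -0.19400957213048606
left [483.6  85.9 132.1] shut [472.8  87.2  70. ]
right [ 460.3 -112.7  132.1] shut [ 449.5 -111.4   70. ]
axis [516.2 -18.6 124.3] shut [505.9 -17.4  74. ]
egg [ 557. -221.   50.]
tin [494. 181.  44.]
cards [ 435. -212.   34.]
pot [594. 173.  85.]
```

>>> apply_moves:
  deltas: [0,0,3.47,15.56,-15.15,1.0,0,0,0,3.47,15.56,-15.15,1.0,0,0,0,3.47,15.56,-15.15,1.0,0,0,0,3.47,15.56,-15.15,1.0,0,0,0,3.47,15.56,-15.15,1.0,0,0,0,3.47,15.56,-15.15,1.0,0,0,0,3.47,15.56,-15.15,1.0,0,0,0,3.47,15.56,-15.15,1.0,0,0,0,3.47,15.56,-15.15,1.0,0,0,0,3.47,15.56,-15.15,1.0,0]
  grip_force: 40

```text
clock: 2.2
tcp_pos: [442.1, -152.8, 281.2]
ee_rot: [3.141, -0.001, -0.117]
wrist_force: [0.6, -0.1, 0.4]
finger_gap: -0.001
```

>>> apply_moves:
  deltas: [0,0,0,0.53,-1.67,0,0,0,0,0,0.53,-1.67,0,0,0,0,0,0.53,-1.67,0,0]

```text
clock: 2.5
tcp_pos: [460.4, -111.9, 281.3]
ee_rot: [3.141, -0.001, -0.114]
wrist_force: [-0.9, -0.2, -0.2]
finger_gap: -0.004
```

```bash
python3 - <<'E'
from h import *
import cv2
a=robot.grab_frame("wrist").copy();b=robot.grab_frame("scene").copy();p=np.load("p.npy")
print(robot.get_obs()["tcp_pos"])
k=robot.get_calibration("scene");kw=robot.get_calibration("wrist");print(np.round(kw["extrinsics"],3).tolist())
for im,kk in((a,kw),(b,k)):
  for q in[(0,140,10),(0,-140,10),(260,-140,10),(260,140,10),(240,-100,10)]:
    x=proj(kk,W(p,q)); 
    if abs(x).max()<2000: cv2.circle(im,tuple(int(v) for v in x),3,(0,255,0),1)
b=cv2.resize(b[80:330,160:460],None,fx=2,fy=2)
cv2.imwrite("pics/a.png",a);cv2.imwrite("pics/b.png",b)
E
```

```text
[ 459.87233326 -113.39619885  281.24594214]
[[-0.116, -0.942, -0.314, 542.192], [-0.993, 0.11, 0.037, -122.821], [-0.001, 0.317, -0.949, 350.968], [0.0, 0.0, 0.0, 1.0]]
```

View pics/a.png

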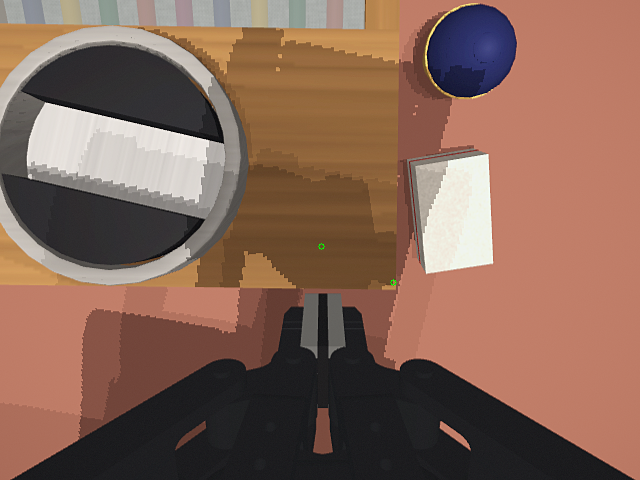

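View pics/b.png

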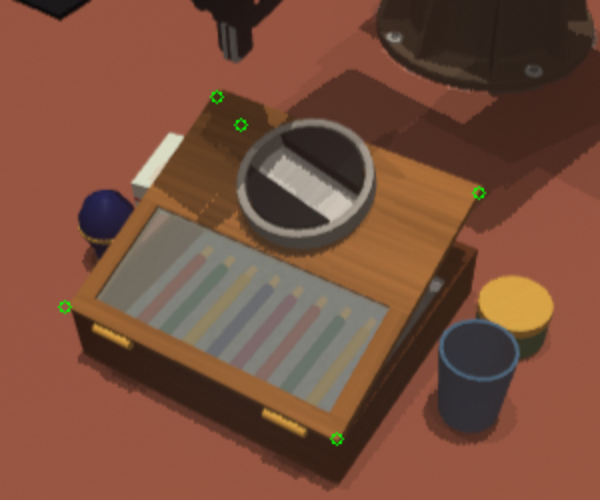

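>>> apply_moves:
  deltas: [0,0,0,0,0,1.4,0,0,0,0,0,0,2.6,0,0,0,0,-0.05,0,3.0,0,0,0,0,-0.1,0,3.3,0,0,0,0,-0.1,0,3.6,0,0,0,0,-0.15,0,3.9,0,0,0,0,-0.2,0,4.2,0,0,0,0,-0.2,0,4.5,0,0,0,0,-0.25,0,4.8,0,0,0,0,-0.25,0,5.1,0]

```text
clock: 3.6
tcp_pos: [453.7, -112.7, 153.2]
ee_rot: [3.141, -0.001, -0.117]
wrist_force: [-0.6, -0.2, 2.2]
finger_gap: 0.0
```

>>> apply_moves:
  deltas: [0,0,0,0,0,0.2,0,0,0,0,0,0,0.3,0,0,0,0,0,0,0.36,0,0,0,0,0,0,0.4,0,0,0,0,0,0,0.44,0,0,0,0,0,0,0.44,0]

```text
clock: 4.2
tcp_pos: [453.7, -112.7, 142.6]
ee_rot: [3.141, -0.001, -0.117]
wrist_force: [-2.4, 1.0, 7.7]
finger_gap: -0.0
```

>>> apply_moves:
  deltas: [0,0,0,0,0,0.04,0,0,0,0,0,0,0.06,0,0,0,0,0,0,0.06,0,0,0,0,0,0,0.06,0]

```text
clock: 4.6
tcp_pos: [453.7, -112.6, 142.3]
ee_rot: [3.141, -0.002, -0.117]
wrist_force: [-8.8, 1.4, 34.5]
finger_gap: -0.0
```

>>> apply_moves:
  deltas: [0,0,0,0,0,-2,0,0,0,0,0,0,-3.5,0,0,0,0,1.22,-3.69,-4.7,0,0,0,0,1.22,-3.69,-4.7,0,0,0,0,1.22,-3.69,-4.7,0,0,0,0,1.22,-3.69,-4.7,0,0,0,0,1.22,-3.69,-4.7,0]

```text
clock: 5.3
tcp_pos: [494.0, -24.9, 259.5]
ee_rot: [3.141, -0.001, -0.117]
wrist_force: [-0.4, -0.1, -0.8]
finger_gap: -0.004
```

```bash
python3 - <<'E'
from h import *
import cv2
o=robot.get_obs();print(o["tcp_pos"],o["ee_rot"])
a=robot.grab_frame("wrist").copy();p=np.load("p.npy");p[3]=0
kw=robot.get_calibration("wrist");np.savez("kw.npz",**kw)
for q in[(195,0,14),(195,0,32),(260,-140,10),(260,140,10)]:
    x=proj(kw,W(p,q));print(q,x.round(1))
    if abs(x).max()<2000: cv2.circle(a,tuple(int(v) for v in x),3,(0,255,0),1)
for t in 0,.19: 
  for r in -50,50: pass
cv2.imwrite("pics/c.png",a)
E
```

```text
[494.04518665 -24.85889339 259.47821232] [ 3.14077760e+00 -1.20233319e-03 -1.16683110e-01]
(195, 0, 14) [308.4 210.8]
(195, 0, 32) [307.4 219.1]
(260, -140, 10) [512.9 300.2]
(260, 140, 10) [106.3 300.2]
```

View pics/c.png

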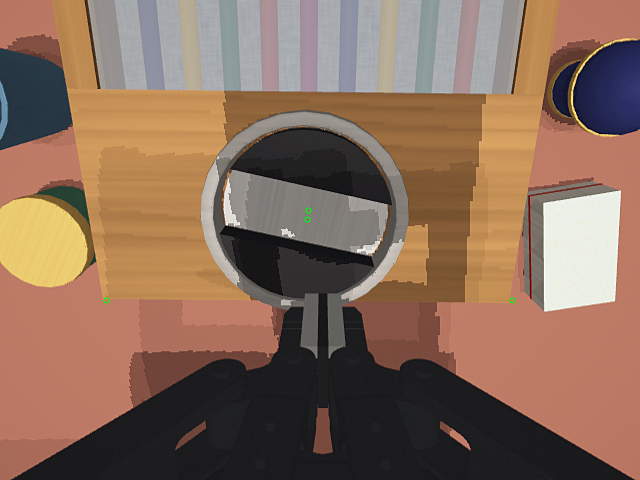

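```bash
python3 - <<'E'
from h import *
import cv2
a=cv2.imread("pics/c.png");kw=np.load("kw.npz");p=np.load("p.npy");p[3]=0
def poly(pts,col): cv2.polylines(a,[np.int32(np.round([proj(kw,W(p,q))*4 for q in pts]))],False,col,1,0,2)
t=np.linspace(0,2*np.pi,80)
for r,h,c in((62,32,(0,255,0)),(54,32,(0,255,0)),(62,10,(255,255,0))): poly([(195-r*np.cos(x),r*np.sin(x),h) for x in t],c)
f=.2;d=np.array([-np.sin(f),np.cos(f)]);n=np.array([d[1],-d[0]])
for h,c in((14,(0,0,255)),(32,(255,0,255))):
  for s in(-20,20): poly([(*(np.array([195,0])+d*e+n*s),h) for e in(-47,47)],c)
cv2.imwrite("pics/d.png",cv2.resize(a[90:320,180:430],None,fx=2.4,fy=2.4))
E
```

```text
(no output)
```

View pics/d.png

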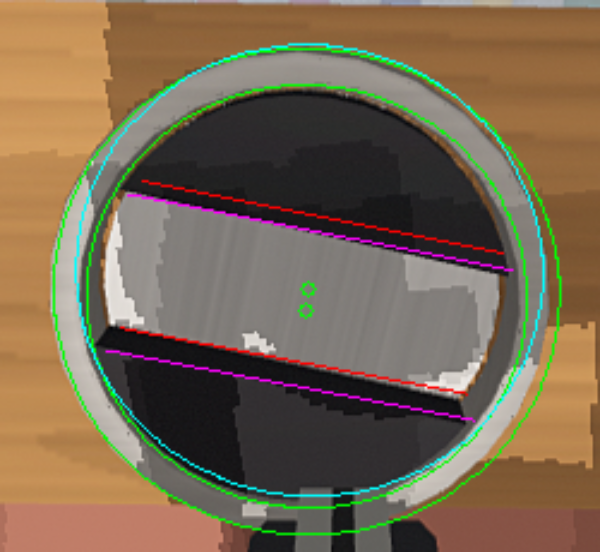

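>>> apply_moves:
  deltas: [0,0,-11,0,0,0,0,0,0,-11,0,0,0,0,0,0,-11,0,0,0,0,0,0,-11,0,0,0,0,0,0,-11,0,0,0,0,0,0,-11,0,0,0,0,0,0,-11,0,0,0,0,0,0,-11,0,0,0,0,0,0,-11,0,0,0,0,0,0,-11,0,0,0,0]

```text
clock: 6.35
tcp_pos: [493.3, -26.3, 258.8]
ee_rot: [-3.141, 0.001, 1.387]
wrist_force: [-0.0, 0.2, 0.4]
finger_gap: 0.005
```

>>> apply_moves:
  deltas: [0,0,-9,0,0,0,0,0,0,-9,0,0,0,0,0,0,-9,0,0,0,0,0,0,-9,0,0,0,0,0,0,-9,0,0,0,0,0,0,-9,0,0,0,0,0,0,-9,0,0,0,0,0,0,-9,0,0,0,0,0,0,-9,0,0,0,0,0,0,-9,0,0,0,0]

```text
clock: 7.35
tcp_pos: [492.8, -27.4, 258.4]
ee_rot: [-3.14, -0.001, 2.643]
wrist_force: [-0.7, -0.8, -0.1]
finger_gap: -0.001
```

```bash
cat > plan.py <<'E'
import sys
from h import *
from scipy.spatial.transform import Rotation as R
o=robot.get_obs();T=R.from_euler("xyz",o["ee_rot"]);t=np.array(o["tcp_pos"]);yaw=np.load("p.npy")[2]
print(t.round(1),np.round(o["ee_rot"],3),np.round(o["qpos"],2),np.round(o["wrist_force"],1),np.round(o["ft_torque"],2))
C=np.array([507,-16.])
def row(phi,lat,tipz,r=30):
    a=yaw-phi; d=np.array([-np.sin(a),np.cos(a)]); m=np.array([np.cos(a),np.sin(a)])
    P=np.append(C+r*d+lat*m,tipz+72.6); G=R.from_euler("xyz",[np.pi,0,a+np.pi])
    return np.r_[np.degrees((T.inv()*G).as_rotvec())/8,T.inv().apply(P-t)/25].round(2).tolist()
for s in sys.argv[1:]: print(s,row(*map(float,s.split(","))))
E
python3 plan.py .21,0,130 .21,0,78
```

```text
[492.8 -27.4 258.4] [-3.140e+00 -1.000e-03  2.643e+00] [-0.12  0.32  2.   -0.    0.82 -1.19] [-0.7 -0.8 -0.1] [ 0.01 -0.05 -0.07]
.21,0,130 [-0.01, -0.01, -1.23, -0.08, 1.86, 2.23]
.21,0,78 [-0.01, -0.01, -1.23, -0.08, 1.86, 4.31]
```

>>> apply_moves:
  deltas: [0,0,-1.23,-0.08,1.86,2,0,0,0,-1.23,-0.08,1.86,2,0,0,0,-1.23,-0.08,1.86,2.2,0,0,0,-1.23,-0.08,1.86,3.0,0,0,0,-1.23,-0.08,1.86,3.5,0,0,0,-1.23,-0.08,1.86,3.8,0,0,0,-1.23,-0.08,1.86,4.0,0,0,0,-1.23,-0.08,1.86,4.2,0,0,0,-1.23,-0.08,1.86,4.3,0,0,0,-1.23,-0.08,1.86,4.3,0]

```text
clock: 8.35
tcp_pos: [516.6, 12.4, 150.8]
ee_rot: [-3.14, -0.001, 2.815]
wrist_force: [1.1, 0.4, -0.8]
finger_gap: 0.001
```

```bash
python3 plan.py .21,5,78 .21,9,78 .3,10,78 .4,10,78 .5,10,78 .6,10,78 .7,10,78
```

```text
[516.6  12.4 150.8] [-3.140e+00 -1.000e-03  2.815e+00] [-0.03  0.52  2.03 -0.    0.59 -1.28] [ 1.1  0.4 -0.8] [ 0.04 -0.   -0.02]
.21,5,78 [-0.01, -0.01, 0.0, -0.2, 0.0, 0.01]
.21,9,78 [-0.01, -0.01, 0.0, -0.36, 0.0, 0.01]
.3,10,78 [-0.01, -0.01, 0.65, -0.51, -0.04, 0.01]
.4,10,78 [-0.01, -0.01, 1.36, -0.62, -0.1, 0.01]
.5,10,78 [-0.01, -0.01, 2.08, -0.73, -0.16, 0.01]
.6,10,78 [-0.01, -0.01, 2.79, -0.83, -0.24, 0.01]
.7,10,78 [-0.01, -0.01, 3.51, -0.92, -0.33, 0.01]
```

>>> apply_moves:
  deltas: [0,0,0,-0.2,0,0,0,0,0,0,-0.36,0,0,0,0,0,0.65,-0.51,-0.04,0,0,0,0,1.0,-0.57,-0.07,0,0,0,0,1.36,-0.62,-0.1,0,0,0,0,1.72,-0.68,-0.13,0,0,0,0,2.08,-0.73,-0.16,0,0,0,0,2.43,-0.78,-0.2,0,0,0,0,2.79,-0.83,-0.24,0,0,0,0,3.15,-0.88,-0.28,0,0]

```text
clock: 9.35
tcp_pos: [533.3, -1.0, 150.6]
ee_rot: [-3.137, -0.004, 2.373]
wrist_force: [-12.7, 3.9, 7.6]
finger_gap: 0.002
```

```bash
python3 plan.py .65,10,78 .7,10,78 .8,10,78 .9,10,78 1.0,10,78 1.1,10,78 1.2,10,78
```

```text
[533.3  -1.  150.6] [-3.137 -0.004  2.373] [-0.06  0.53  1.99 -0.    0.62 -0.86] [-12.7   3.9   7.6] [ 0.79  2.05 -0.1 ]
.65,10,78 [-0.03, -0.03, -0.01, -0.06, 0.04, -0.0]
.7,10,78 [-0.03, -0.03, 0.34, -0.12, 0.02, -0.0]
.8,10,78 [-0.03, -0.03, 1.06, -0.23, -0.04, -0.0]
.9,10,78 [-0.03, -0.02, 1.78, -0.34, -0.1, -0.0]
1.0,10,78 [-0.03, -0.02, 2.49, -0.44, -0.17, -0.0]
1.1,10,78 [-0.04, -0.02, 3.21, -0.54, -0.25, -0.0]
1.2,10,78 [-0.04, -0.02, 3.93, -0.63, -0.35, -0.0]
```

>>> apply_moves:
  deltas: [0,0,0.34,-0.12,0.02,0,0,0,0,0.7,-0.17,-0.01,0,0,0,0,1.06,-0.23,-0.04,0,0,0,0,1.42,-0.29,-0.07,0,0,0,0,1.78,-0.34,-0.1,0,0,0,0,2.13,-0.39,-0.13,0,0,0,0,2.49,-0.44,-0.17,0,0,0,0,2.85,-0.49,-0.21,0,0,0,0,3.21,-0.54,-0.25,0,0,0,0,3.57,-0.59,-0.3,0,0]

```text
clock: 10.35
tcp_pos: [537.3, -16.0, 150.5]
ee_rot: [-3.133, -0.004, 1.872]
wrist_force: [-10.0, 10.0, 5.9]
finger_gap: -0.001
```

```bash
python3 plan.py 1.15,10,78 1.2,10,78 1.25,10,78 1.3,10,78 1.35,10,78 1.4,10,78 1.45,10,78 1.5,10,78 1.55,10,78 1.57,10,78
```

```text
[537.3 -16.  150.5] [-3.133 -0.004  1.872] [-0.09  0.54  1.98  0.    0.63 -0.39] [-10.   10.    5.9] [ 1.72  1.57 -0.05]
1.15,10,78 [-0.06, -0.03, -0.02, -0.04, 0.04, -0.0]
1.2,10,78 [-0.06, -0.02, 0.34, -0.1, 0.02, -0.0]
1.25,10,78 [-0.06, -0.02, 0.7, -0.15, -0.0, -0.0]
1.3,10,78 [-0.06, -0.02, 1.05, -0.21, -0.03, -0.0]
1.35,10,78 [-0.06, -0.02, 1.41, -0.27, -0.06, -0.0]
1.4,10,78 [-0.06, -0.02, 1.77, -0.32, -0.09, -0.0]
1.45,10,78 [-0.06, -0.02, 2.13, -0.37, -0.13, -0.0]
1.5,10,78 [-0.07, -0.01, 2.49, -0.42, -0.16, -0.0]
1.55,10,78 [-0.07, -0.01, 2.84, -0.47, -0.2, -0.0]
1.57,10,78 [-0.07, -0.01, 2.99, -0.49, -0.22, -0.0]
```

>>> apply_moves:
  deltas: [0,0,0.34,-0.1,0.02,0,0,0,0,0.7,-0.15,0,0,0,0,0,1.05,-0.21,-0.03,0,0,0,0,1.41,-0.27,-0.06,0,0,0,0,1.77,-0.32,-0.09,0,0,0,0,2.13,-0.37,-0.13,0,0,0,0,2.49,-0.42,-0.16,0,0,0,0,2.84,-0.47,-0.2,0,0,0,0,2.99,-0.49,-0.22,0,0,0,0,2.99,-0.49,-0.22,0,0]

```text
clock: 11.35
tcp_pos: [534.9, -28.7, 150.5]
ee_rot: [-3.13, -0.001, 1.453]
wrist_force: [-4.7, 11.7, 1.7]
finger_gap: 0.0
```

```bash
python3 plan.py 1.57,10,78 1.57,11,78 1.57,12,78 1.57,13,78 1.57,14,78
```

```text
[534.9 -28.7 150.5] [-3.130e+00 -1.000e-03  1.453e+00] [-0.11  0.54  1.98  0.    0.63  0.01] [-4.7 11.7  1.7] [ 1.72  0.97 -0.09]
1.57,10,78 [-0.08, -0.0, -0.01, -0.03, 0.03, -0.0]
1.57,11,78 [-0.08, -0.0, -0.01, -0.07, 0.03, -0.0]
1.57,12,78 [-0.08, -0.0, -0.01, -0.11, 0.03, -0.0]
1.57,13,78 [-0.08, -0.0, -0.01, -0.15, 0.03, -0.0]
1.57,14,78 [-0.08, -0.0, -0.01, -0.19, 0.03, -0.0]
```

Push on laterally until the force shows the stop.

>>> apply_moves:
  deltas: [0,0,0,-0.06,0.02,0,0,0,0,0,-0.1,0.02,0,0,0,0,0,-0.14,0.02,0,0,0,0,0,-0.18,0.02,0,0,0,0,0,-0.18,0.02,0,0]

```text
clock: 11.85
tcp_pos: [534.7, -29.9, 150.5]
ee_rot: [-3.129, -0.005, 1.451]
wrist_force: [1.3, 48.5, 0.9]
finger_gap: 0.004
```

>>> apply_moves:
  deltas: [0,0,0,0.1,0,0,0,0,0,0,0.25,0,0,0,0,0,0,0.25,0,-0.8,0,0,0,0,0.25,0,-2,0,0,0,0,0.25,0,-4,0,0,0,0,0.25,0,-6,0,0,0,0,0.25,0,-6,0,0,0,0,0.25,0,-6,0]

```text
clock: 12.65
tcp_pos: [538.0, -24.9, 302.0]
ee_rot: [-3.132, -0.004, 1.451]
wrist_force: [-0.7, -0.2, -0.5]
finger_gap: -0.004
```

```bash
python3 - <<'E'
from h import *
import cv2
o=robot.get_obs();print(o["tcp_pos"],o["wrist_force"])
b=robot.grab_frame("scene").copy();t=robot.grab_frame("top").copy()
p=np.load("p.npy");p[3]=0
for im,c in((b,"scene"),(t,"top")):
  for q in[(0,140,10),(0,-140,10),(260,-140,10),(260,140,10)]:
    cv2.circle(im,tuple(int(round(v)) for v in proj(robot.get_calibration(c),W(p,q))),2,(0,255,0),1)
b=cv2.resize(b[110:320,170:450],(560,420));t=cv2.resize(t[150:390,180:520],(680,480))
cv2.imwrite("pics/e.png",b);cv2.imwrite("pics/f.png",t)
E
```

```text
[537.96203865 -24.93304497 302.02929838] [-0.68757534 -0.15110667 -0.47500626]
```

View pics/e.png

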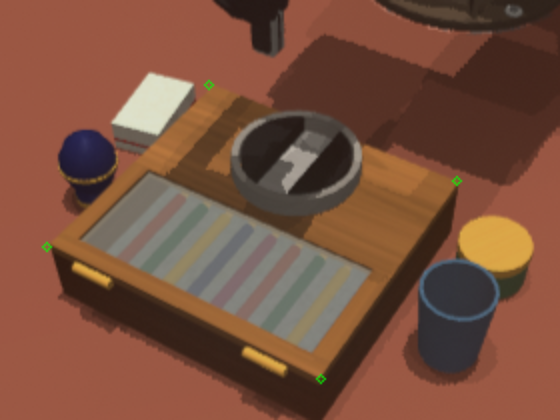

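```bash
python3 - <<'E'
from h import *
import cv2
a=robot.grab_frame("wrist").copy();kw=robot.get_calibration("wrist");p=np.load("p.npy");p[3]=0
p[0]+=1.2;p[1]+=1.4
for f,c in((1.571,(0,255,0)),(1.45,(0,0,255))):
  d=np.array([-np.sin(f),np.cos(f)]);n=np.array([d[1],-d[0]])
  for s in(-20,20): cv2.polylines(a,[np.int32(np.round([proj(kw,W(p,(*(np.array([195,0])+d*e+n*s),32))) for e in(-48,48)]))],False,c,1)
x=proj(kw,W(p,(195,0,32))).round().astype(int);print(x)
y0,x0=max(x[1]-130,0),max(x[0]-150,0)
cv2.imwrite("pics/g.png",cv2.resize(a[y0:y0+260,x0:x0+300],None,fx=2.2,fy=2.2))
robot.grab_frame("top")
for t in("egg","tin","cards","pot"):
    r=robot.trace(t,"top");print(t,[(np.round(d["point"],1).tolist(),int(d["pixels"].sum())) for d in r[:1]])
E
```

```text
[281 210]
egg [([318.8, 297.4], 39)]
tin [([224.9, 305.2], 1579)]
cards [([460.3, 363.2], 241)]
pot [([225.4, 239.9], 1582)]
```

View pics/g.png

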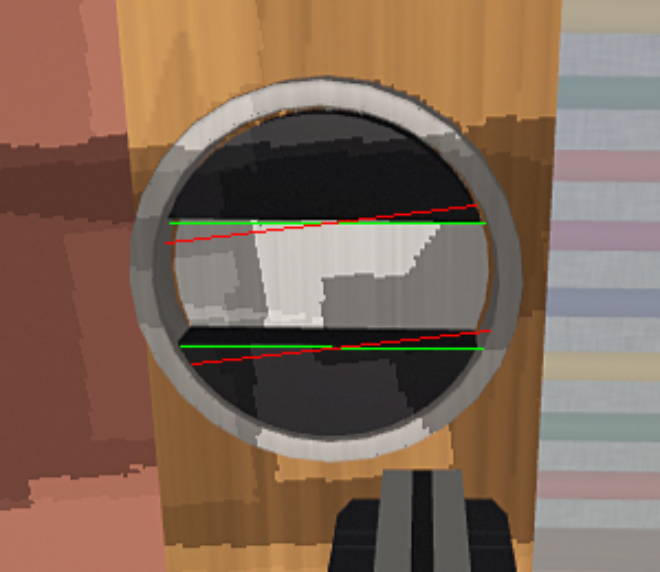

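Slot edges lie along the 1.571 rad line (green), clearly beyond 1.45 (red). The lid is shut. The egg and cards are hidden by the arm in the top view, but stand in place in the scene view. The hand is clear, 150 mm above the lid.

```bash
python3 -c "
from cell import robot
print(robot.close_job())"
```

```text
the job is handed in; nothing more can be done
None
```

The case is closed and locked, and I handed the job in at about 13 s of the 48 s allowed.

- **Lid:** I pushed it down at `lid_right` with shut fingers until the force rose to 34 N with the tips at lid-top height, about 70 mm. In the scene view afterwards, the lid lies flat on the case.
- **Fastener:** I set the shut tips in the slot about 30 mm from the axis and swept them clockwise to the stop, where the force rose to 48 N with almost no further movement. In the last wrist picture the slot edges lie on the 1.571 rad line, clearly past 1.45.
- **Hand:** I lifted it straight out of the slot to about 150 mm above the lid. The wrist force read about zero.
- **Bystanders:** In the top view the tin and pot are within 2 pixels of where they were at the start. The egg and cards were hidden by the arm there, so the networks' readings for them were unusable. I judged those two by eye from the scene view, where both stand upright and look unmoved.

My fitted fastener position was about 1.5 mm off the wrist picture. I corrected for this before turning.

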